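# Put the wrench sockets away in their cups

## Robot

A 6-joint arm with a two-finger parallel gripper is mounted at the origin on the work surface. World frame = base frame: x ahead of the robot, y to its left, z up, the work surface at z = 0. Lengths are in m, angles in degrees, forces in N, time in s.
With the tool pointing down it reaches from about 0.35 to 0.875 m from the base axis. Payload 4.2 kg.
Tool frame: the origin (TCP) lies on the centre line of the jaws, within the pads' length; the fingertips stand 19 mm ahead of it and the grasp point (between the pads) is the TCP; x points along the fingers, y is the direction in which the jaws open and shut, and the axes are right-handed (so a half turn about x gives the same grasp; the last joint's range is limited). The gripper opens to 87 mm and grips with 3 to 60 N. Pads are 19 mm wide; open, the fingers measure 117 mm over their backs; the gripper's body (75 mm by 190 mm) begins 51 mm behind the grasp point.
Start: joints at [-62.017, 22.042, 0.453, 0, -68.411, -14.817], TCP at [0.142, -0.609, 0.242] pointing down, gripper open.
Joint ranges: [-179.83, 179.83], [-69.29, 118.12], [-61.27, 80.66], [-181.25, 117.63], [-171.15, -9.14], [-177.46, 177.46]. Speed limits (degrees/s): [159.86, 159.86, 180, 180, 180, 180].

## Interface

Orientations are given as a 3x3 rotation matrix whose columns are the frame's x, y, z axes.
In Python, from station import * gives the robot as it stands.
- The arm moves only by the shell command python3 -m creep 'ROWS'. ROWS is JSON, a list of rows, each a list of 5 numbers: the opening, from 0 (shut) to 1 (fully open), then the shift along the world's x, y, z in mm, then the turn about the world's z in rad. In form: [[jaw, x, y, z, turn], ...]. A call has exactly 8 rows; each row is the pose to reach, as a shift and turn from the pose measured when the call began; what a row does not reach only later rows make up. A row lasts 1/10 s, in which the tool goes at most 50 mm and 8.59 degrees, less where a joint would pass 70% of its speed; a pose out of reach is approached as far as the arm can. A call with a gripper value outside its range is refused whole. The fingers move at their own pace and stop on an object; the grip force is fixed at half the most. Time passes only in rows, so rows that repeat a pose let the fingers close, or fill a call up. It gives the time, the measured TCP pose, the force and the opening at its end, in the units of the state.
- sense(): the state, without advancing time (a new reading comes with each control period).
- capture(name): name is "side" or "top"; returns a dict with "image" (480x640x3 uint8, blue, green, red), "z_map" (480x640 float32, m along the optical axis (not along the pixel's ray), 0 where there is no reading), "mtx" (3x3 intrinsics, pixels), "k1" (the pictures are not rectified: a ray, as slopes to the right and down, at radius r is drawn at 1 + k1 r^2 times it, then the intrinsics apply), "eye" and "attitude" of the camera in the world. Camera axes: x right, y up, looking along -z (the intrinsics and any distortion apply to the point x, -y, -z); pixel columns grow to the right and rows downward; lengths in m; the calibration is good to about 2 mm. A picture is of the moment at which its call begins.
- finish_job(): hands the job in, once; it reports no verdict.
Trained networks look in a picture, given as the dict that the camera call returned (one of the last four; its "shot" number tells which), for a name from the list of things; names that differ only in an ending like _2 or _b are one class to them, and where a whole thing is asked for, a point or a joint stands for the part that bears it (a point fixed in the world has none). Each returns a list of dicts, best first, with "confidence" (0 to 1); they miss things now and then, are a little off and sometimes report something else, mostly with a low value. They report only what shows in the picture. A call takes as long as a camera call. They do not tell look-alikes from the thing itself.
- look_for(picture, thing): "box" ([left, top, right, bottom] in pixels, round what is visible of it).
- mark_of(picture, thing): "centre" ([column, row] in pixels: a listed point, or the origin of a listed thing).
The state is a dict: "time_s": time; "joints": joint angles; "joint_velocities": joint speeds; "effort": joint torques, N m; "tcp_pos": TCP position; "ee_rot": TCP orientation; "wrist_force": force on the tool from outside, world axes, zero at the start; "moment": the same for the moment, N m; "gripper_width": opening from 0.0 (shut) to 1.0 (fully open).
Only numpy, scipy, OpenCV 4.12 (cv2) and the standard library are available. Lean on these libraries where they do the work, as an engineer would, in place of code of your own. Each camera call takes 0.05 s, during which the arm holds its last target.

## Task

Put the four loose steel wrench sockets away, each in the wooden storage cup made for its size: the smallest socket in the smallest cup and so on up to the largest in the largest. Stand each one flat on the floor of its cup, upright with its hexagon mouth up as it is now; lower it in rather than letting it fall, and leave the big nut and the bearing where they are.

Things in the scene. Friction and masses are not known exactly. Their poses are not given: they have to be found in the camera images.
- socket_small: the smallest of four loose steel wrench sockets: a plain upright steel cylinder, 26 mm outside diameter, 44 mm tall, about 0.09 kg (up to a quarter more or less), with a deep hexagon mouth in its upper end and one shallow groove round it. It stands on the bench, mouth up. Origin at the centre of its underside, z up along its axis.
- cup_small: the smallest of four low round wooden storage cups, fixed to the bench: 58 mm outside diameter, 14 mm high, with a round flat-floored pocket 44 mm across; the pocket's floor is 4 mm above the bench (rim 10 mm above the floor). Origin at the centre of its underside on the bench, z up.
- socket_medium: the second smallest of four loose steel wrench sockets: a plain upright steel cylinder, 36 mm outside diameter, 50 mm tall, about 0.18 kg (up to a quarter more or less), with a deep hexagon mouth in its upper end and one shallow groove round it. It stands on the bench, mouth up. Origin at the centre of its underside, z up along its axis.
- cup_medium: the second smallest of four low round wooden storage cups, fixed to the bench: 68 mm outside diameter, 14 mm high, with a round flat-floored pocket 54 mm across; the pocket's floor is 4 mm above the bench (rim 10 mm above the floor). Origin at the centre of its underside on the bench, z up.
- socket_large: the second largest of four loose steel wrench sockets: a plain upright steel cylinder, 46 mm outside diameter, 56 mm tall, about 0.32 kg (up to a quarter more or less), with a deep hexagon mouth in its upper end and one shallow groove round it. It stands on the bench, mouth up. Origin at the centre of its underside, z up along its axis.
- cup_large: the second largest of four low round wooden storage cups, fixed to the bench: 78 mm outside diameter, 14 mm high, with a round flat-floored pocket 64 mm across; the pocket's floor is 4 mm above the bench (rim 10 mm above the floor). Origin at the centre of its underside on the bench, z up.
- socket_xlarge: the largest of four loose steel wrench sockets: a plain upright steel cylinder, 56 mm outside diameter, 62 mm tall, about 0.50 kg (up to a quarter more or less), with a deep hexagon mouth in its upper end and one shallow groove round it. It stands on the bench, mouth up. Origin at the centre of its underside, z up along its axis.
- cup_xlarge: the largest of four low round wooden storage cups, fixed to the bench: 88 mm outside diameter, 14 mm high, with a round flat-floored pocket 74 mm across; the pocket's floor is 4 mm above the bench (rim 10 mm above the floor). Origin at the centre of its underside on the bench, z up.
- nut: bystander: a large loose steel hexagon nut lying flat, 53 mm across corners, 22 mm tall, 0.2 kg. Origin at the centre of its underside. Not a socket; it stays where it is. Nothing among the sockets and cups is taller than the sockets; hand tools lie round about, and a vice, a model tractor and a screw bin stand beyond and a tool chest on the left (up to 240 mm tall).
- bearing: bystander: a loose steel ball bearing lying flat, 52 mm diameter, 15 mm tall, with a black seal ring. Origin at the centre of its underside. Not a socket; it stays where it is. A bolt, a washer and a dark gear, none over 25 mm tall, also lie among the sockets and cups; neighbouring things stand at least 90 mm apart between centres.
Not all that is in view belongs to the job. What is shaped like the socket_xlarge but blue or orange is not meant.

How it is judged:
By the outcome, as a careful person would: the job done as asked, in the order asked, and still so for the second after the job is handed in, with the robot touching nothing.
It also fails if it takes over 101 s, if anything falls off the work surface, if the arm or the gripper's body presses on something with over 40 N, if the wrist force passes 120 N, or if a joint passes its speed limit or range.

## Working session

There is one attempt and no reset: what is moved stays moved. The work goes in short steps, Python scripts to look and compute and a shell command to move; the robot and the scene stay as the last step left them, time stands still between calls to the robot, and variables do not carry over. Pictures are saved under pics/ and viewed, and the job is handed in when it is done.

```bash
ls; mkdir -p pics; python3 - <<'E'
from station import *
import cv2,numpy as np
s=sense();print({k:np.round(v,3).tolist() for k,v in s.items()})
for n in("top","side"):
    c=capture(n);cv2.imwrite(f"pics/{n}0.png",c["image"])
    print(n,c["mtx"].tolist(),c["k1"],c["eye"],np.round(c["attitude"],4).tolist(),c["shot"])
E
```

```text
pics
{'time_s': 0.0, 'joints': [-62.014, 22.09, 0.38, -0.029, -68.411, -14.817], 'joint_velocities': [-0.07, -0.096, 0.002, -0.034, 0.063, -0.037], 'effort': [-0.001, -39.066, 18.741, 4.22, 0.011, -0.0], 'tcp_pos': [0.142, -0.608, 0.24], 'ee_rot': [[-0.001, -0.228, 0.974], [0.002, 0.974, 0.228], [-1.0, 0.002, -0.0]], 'wrist_force': [0.376, -0.872, 0.383], 'moment': [0.029, 0.001, -0.007], 'gripper_width': 1.001}
top [[613.5675349005105, 0.0, 318.01885037519077], [0.0, 613.5675349005105, 234.8731187620701], [0.0, 0.0, 1.0]] 0.04207132227583914 [ 0.4450832  -0.0183896   1.08996907] [[-0.0271, 0.9984, -0.0499], [-0.9994, -0.028, -0.0193], [-0.0207, 0.0494, 0.9986]] 1
side [[497.4973260605501, 0.0, 329.80319785547476], [0.0, 497.4973260605501, 246.66517406861297], [0.0, 0.0, 1.0]] -0.00123087539504962 [ 0.40573889 -0.58555086  0.71057014] [[0.9837, 0.1429, -0.1089], [-0.1793, 0.7441, -0.6436], [-0.0109, 0.6526, 0.7576]] 2
```

View pics/top0.png

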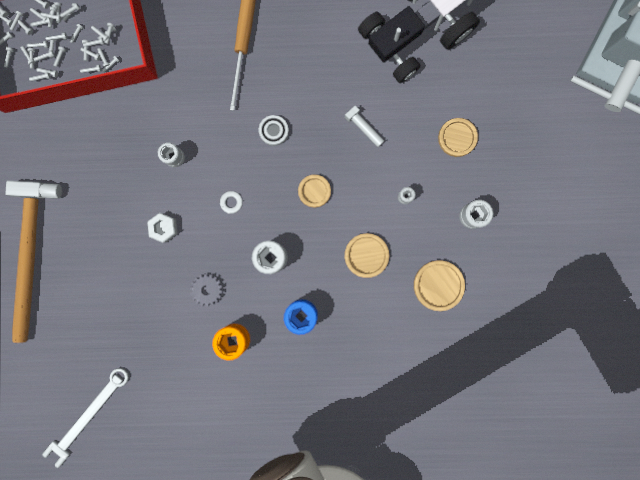

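View pics/side0.png

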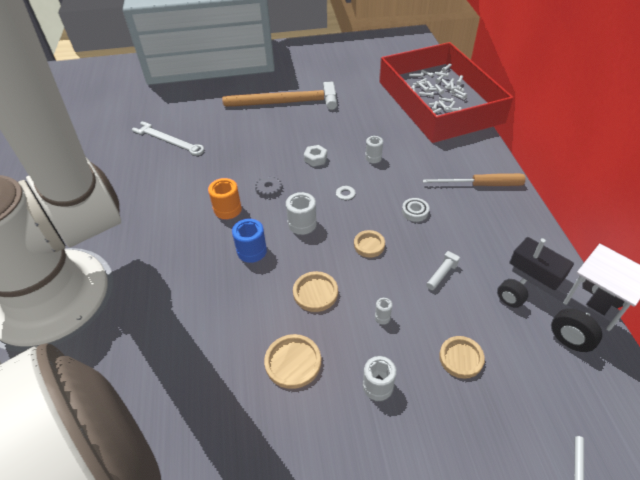

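```bash
cat > h.py <<'E'
from station import *
import cv2,numpy as np
def ray(c,u,v):
    K=c["mtx"];x=(u-K[0][2])/K[0][0];y=(v-K[1][2])/K[1][1]
    rd=np.hypot(x,y);r=rd
    for _ in range(20): r=rd/(1+c["k1"]*r*r)
    s=r/rd if rd>0 else 1
    return np.array(c["attitude"])@np.array([x*s,-y*s,-1.0])
def atz(c,u,v,z):
    d=ray(c,u,v);e=np.array(c["eye"]);return e+d*(z-e[2])/d[2]
def atdepth(c,u,v):
    return np.array(c["eye"])+ray(c,u,v)*c["z_map"][int(round(v)),int(round(u))]
E
python3 - <<'E'
from h import *
H=dict(small=.044,medium=.05,large=.056,xlarge=.062)
for n in("top","side"):
    c=capture(n)
    for k in H:
        for t in("socket_","cup_"):
            for m in mark_of(c,t+k)[:3]:
                u,v=m["centre"];print(n,t+k,np.round([u,v,m["confidence"]],2),np.round(atz(c,u,v,0)[:2],4))
            for m in look_for(c,t+k)[:3]: print("   box",np.round(m["box"]),round(m["confidence"],2))
E
```

```text
top socket_small [404.3  193.9    0.52] [ 0.5682 -0.1527]
   box [398. 189. 417. 203.] 0.8
top cup_small [314.4  192.4    0.76] [0.5756 0.0071]
   box [300. 175. 331. 207.] 0.59
top socket_medium [173.8  155.8    0.85] [0.6488 0.2575]
   box [160. 142. 188. 167.] 0.56
top cup_medium [456.5  137.6    0.84] [ 0.6658 -0.2483]
   box [441. 118. 477. 158.] 0.81
   box [159. 142. 185. 165.] 0.16
top socket_large [473.6  214.2    0.57] [ 0.5284 -0.2733]
   box [461. 200. 496. 227.] 0.63
top cup_large [366.4  255.6    0.86] [ 0.4604 -0.0821]
   box [341. 231. 391. 277.] 0.82
top socket_xlarge [302.6  317.4    0.74] [0.3544 0.0338]
top socket_xlarge [272.6  255.8    0.67] [0.4646 0.0844]
top socket_xlarge [234.3  338.9    0.67] [0.3199 0.1554]
   box [212. 322. 248. 357.] 0.8
   box [253. 243. 289. 276.] 0.69
   box [285. 301. 318. 332.] 0.58
top cup_xlarge [436.7  284.9    0.81] [ 0.4055 -0.204 ]
   box [413. 258. 466. 312.] 0.94
side socket_small [379.6  316.3    0.92] [ 0.5624 -0.1496]
   box [375. 298. 393. 324.] 0.91
side cup_small [370.5  248.3    0.97] [ 5.822e-01 -3.000e-04]
   box [354. 230. 386. 256.] 0.9
side socket_medium [372.9  158.4    0.97] [0.6484 0.2547]
   box [364. 134. 382. 168.] 0.94
side cup_medium [460.7  359.9    0.87] [ 0.6678 -0.2518]
   box [438. 338. 484. 379.] 0.84
side socket_large [377.   386.3    0.78] [ 0.5281 -0.2704]
   box [365. 358. 397. 400.] 0.75
side cup_large [312.4  291.9    0.85] [ 0.4593 -0.0789]
   box [291. 270. 338. 311.] 0.94
side socket_xlarge [301.4  219.1    0.97] [0.4655 0.0996]
side socket_xlarge [253.5  252.2    0.59] [0.3652 0.0316]
side socket_xlarge [228.5  211.4    0.56] [0.3243 0.1488]
   box [232. 220. 269. 264.] 0.93
   box [205. 178. 244. 221.] 0.93
   box [282. 189. 316. 238.] 0.86
side cup_xlarge [292.4  360.1    0.77] [ 0.4076 -0.2031]
   box [263. 333. 321. 387.] 0.75
```

The pictures show three bodies shaped like socket_xlarge: steel at top (268,257), blue at (301,317) and orange at (230,343). Only the steel one fits, since blue and orange are excluded. Next I'll refine the centres with depth and confirm with a crop.

```bash
cat > meas.py <<'E'
from h import *
OBJ=dict(ss=(.568,-.152,.044,.013),sm=(.648,.256,.05,.018),sl=(.528,-.272,.056,.023),sx=(.465,.09,.062,.028),
 cs=(.578,.003,.014,.029),cm=(.667,-.250,.014,.034),cl=(.460,-.080,.014,.039),cx=(.4065,-.2035,.014,.044))
def cloud(c):
    z=c["z_map"];K=np.array(c["mtx"]);h,w=z.shape
    u,v=np.meshgrid(np.arange(w),np.arange(h))
    x=(u-K[0,2])/K[0,0];y=(v-K[1,2])/K[1,1];rd=np.hypot(x,y);r=rd.copy()
    for _ in range(15): r=rd/(1+c["k1"]*r*r)
    s=np.where(rd>0,r/np.maximum(rd,1e-9),1)
    d=np.stack([x*s,-y*s,-np.ones_like(x)],-1)@np.array(c["attitude"]).T
    P=np.array(c["eye"])+d*z[...,None];P[z==0]=np.nan
    return P
def centre(P,x,y,H,R,rad=None):
    rad=rad or R+.02
    p=P.reshape(-1,3);p=p[~np.isnan(p[:,0])]
    d=np.hypot(p[:,0]-x,p[:,1]-y)
    q=p[d<rad]; fl=p[(d<.07)];bz=np.median(fl[fl[:,2]<.006][:,2]) if (fl[:,2]<.006).any() else 0
    q=q[(q[:,2]>H-.005)&(q[:,2]<H+.006)]
    if len(q)<10:return None,None,len(q),bz
    (cx,cy),rr=cv2.minEnclosingCircle((q[:,:2]*1000).astype(np.float32))
    # fixed radius fit: minimise points outside + trimmed
    return (cx/1000,cy/1000),rr/1000,len(q),np.median(q[:,2])-bz,bz
E
python3 - <<'E'
from meas import *
for n in("top","side"):
    c=capture(n);P=cloud(c)
    for k,o in OBJ.items():
        r=centre(P,*o);print(n,k,np.round(r[0],4) if r[0] else None,"R",np.round(r[1],4) if r[0] else None,o[3],r[2],np.round(r[3:],4))
    if n=="top":
        cv2.imwrite("pics/crop_x.png",cv2.resize(c["image"][220:370,200:340],None,fx=4,fy=4))
E
```

```text
top ss [ 0.5632 -0.153 ] R 0.0127 0.013 116 [0.0428 0.    ]
top sm [0.646  0.2558] R 0.0181 0.018 216 [0.0491 0.    ]
top sl [ 0.5263 -0.2694] R 0.0229 0.023 362 [ 0.0553 -0.    ]
top sx [0.4626 0.0864] R 0.0288 0.028 529 [0.061  0.0001]
top cs [0.5783 0.0068] R 0.0289 0.029 369 [0.0134 0.0002]
top cm [ 0.6646 -0.2485] R 0.0342 0.034 458 [0.0133 0.0003]
top cl [ 0.4617 -0.0823] R 0.0389 0.039 513 [0.0131 0.0006]
top cx [ 0.4051 -0.2064] R 0.0446 0.044 618 [0.0125 0.0009]
side ss [ 0.5649 -0.155 ] R 0.0132 0.013 137 [0.0427 0.0008]
side sm [0.6476 0.2536] R 0.0186 0.018 129 [0.0484 0.0007]
side sl [ 0.5276 -0.271 ] R 0.0239 0.023 511 [0.0551 0.0008]
side sx [0.4652 0.0837] R 0.0289 0.028 361 [0.061  0.0006]
side cs [0.5795 0.0052] R 0.03 0.029 330 [0.0132 0.0009]
side cm [ 0.6674 -0.2506] R 0.0346 0.034 608 [0.0131 0.0011]
side cl [ 0.4635 -0.0833] R 0.0401 0.039 537 [0.013  0.0012]
side cx [ 0.4073 -0.2079] R 0.0443 0.044 793 [0.0128 0.0013]
```

View pics/crop_x.png

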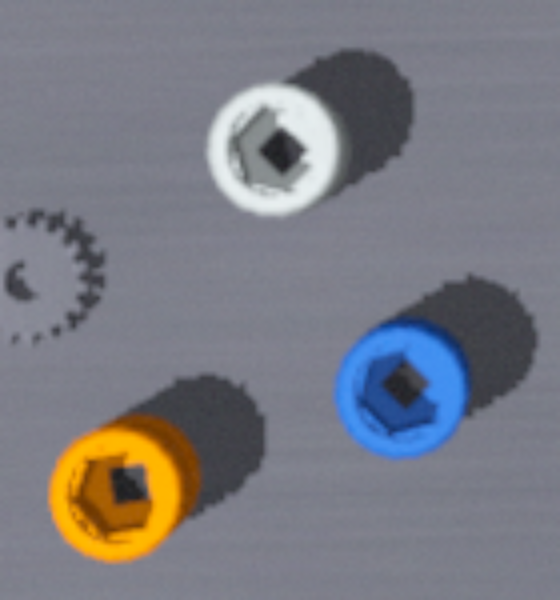

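The crop confirms the steel one (crop pixel 275,150) between the orange and blue look-alikes. I'm starting with the small socket.

```bash
python3 -m creep '[[0.7,30,32,-5,0],[0.7,60,64,-10,0],[0.7,90,97,-15,0],[0.7,120,129,-20,0],[0.7,150,162,-30,0],[0.7,180,194,-40,0],[0.7,210,226,-50,0],[0.7,240,259,-60,0]]'; python3 -m creep '[[0.6,32,34,-8,0],[0.6,64,68,-15,0],[0.6,96,102,-22,0],[0.6,128,136,-30,0],[0.6,155,166,-40,0],[0.6,172,186,-50,0],[0.6,182,196,-50,0],[0.6,182,196,-50,0]]'; python3 -c "
from station import *;import numpy as np;s=sense();print(np.round(s['tcp_pos'],4),np.round(s['ee_rot'],3).tolist(),s['wrist_force'],s['joints'])"
```

```text
time_s: 2.7
tcp_pos: [0.3835, -0.3482, 0.1816]
ee_rot: [[0.001, -0.228, 0.974], [-0.001, 0.974, 0.228], [-1.0, -0.001, 0.001]]
wrist_force: [0.2, -0.1, 0.8]
gripper_width: 0.698
time_s: 3.5
tcp_pos: [0.5666, -0.1513, 0.1316]
ee_rot: [[0.001, -0.23, 0.973], [-0.001, 0.973, 0.23], [-1.0, -0.001, 0.001]]
wrist_force: [0.1, 0.2, 0.2]
gripper_width: 0.602
[ 0.5666 -0.1513  0.1316] [[0.001, -0.23, 0.973], [-0.001, 0.973, 0.23], [-1.0, -0.001, 0.001]] [0.10536678 0.18178823 0.20556352] [ 8.86727116e-01  2.40139953e+01 -1.36467125e+01  6.74177992e-02
 -5.22766777e+01 -7.76323286e+01]
```

```bash
python3 -m creep '[[0.6,-3,-3,-20,0],[0.6,-3,-3,-40,0],[0.6,-3,-3,-60,0],[0.6,-3,-3,-75,0],[0.6,-3,-3,-88,0],[0.6,-3,-3,-97,0],[0.6,-3,-3,-97,0],[0.6,-3,-3,-97,0]]'; python3 - <<'E'
from h import *
for n in("top","side"):
    c=capture(n);i=c["image"]
    cr=i[240:390,280:480] if n=="side" else i[130:280,310:510]
    cv2.imwrite(f"pics/{n}1.png",cv2.resize(cr,None,fx=3,fy=3))
E
```

```text
time_s: 4.3
tcp_pos: [0.5639, -0.1547, 0.0351]
ee_rot: [[0.002, -0.23, 0.973], [-0.001, 0.973, 0.23], [-1.0, -0.002, 0.002]]
wrist_force: [-0.6, 0.1, 0.3]
gripper_width: 0.603
```

View pics/side1.png

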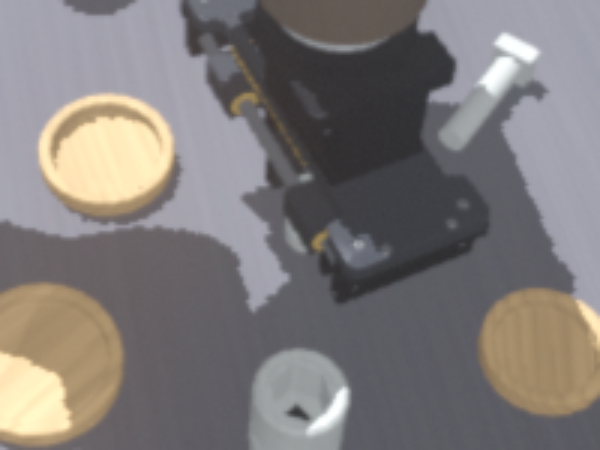

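The jaws straddle the small socket, which shows at crop (295,235). I'll close and lift.

```bash
python3 -m creep '[[0,0,0,0,0],[0,0,0,0,0],[0,0,0,0,0],[0,0,0,0,0],[0,0,0,0,0],[0,0,0,0,0],[0,0,0,0,0],[0,0,0,0,0]]';python3 -m creep '[[0,0,0,5,0],[0,0,0,15,0],[0,0,0,30,0],[0,0,0,50,0],[0,0,0,65,0],[0,0,0,75,0],[0,0,0,75,0],[0,0,0,75,0]]'
```

```text
time_s: 5.2
tcp_pos: [0.5643, -0.1544, 0.0356]
ee_rot: [[0.003, -0.23, 0.973], [-0.001, 0.973, 0.23], [-1.0, -0.002, 0.003]]
wrist_force: [-0.1, 0.5, 2.4]
gripper_width: 0.291
time_s: 6.0
tcp_pos: [0.5639, -0.1543, 0.1104]
ee_rot: [[0.003, -0.23, 0.973], [-0.001, 0.973, 0.23], [-1.0, -0.001, 0.002]]
wrist_force: [0.7, -0.3, -2.1]
gripper_width: 0.291
```

```bash
python3 -m creep '[[0,2,15,0,0],[0,5,45,0,0],[0,8,80,0,0],[0,11,115,0,0],[0,14,145,0,0],[0,15,160,0,0],[0,15,160,0,0],[0,15,160,0,0]]';python3 -m creep '[[0,0,0,-15,0],[0,0,0,-32,0],[0,0,0,-45,0],[0,0,0,-53,0],[0,0,0,-57,0],[0,0,0,-60,0],[0,0,0,-60,0],[0,0,0,-60,0]]'; python3 - <<'E'
from h import *
for n in("top","side"):
    c=capture(n);i=c["image"]
    cr=i[170:320,280:480] if n=="side" else i[110:260,210:410]
    cv2.imwrite(f"pics/{n}2.png",cv2.resize(cr,None,fx=3,fy=3))
E
```

```text
time_s: 6.8
tcp_pos: [0.5784, 0.0057, 0.1098]
ee_rot: [[0.001, -0.23, 0.973], [-0.001, 0.973, 0.23], [-1.0, -0.001, 0.001]]
wrist_force: [0.2, 0.2, -0.3]
gripper_width: 0.291
time_s: 7.6
tcp_pos: [0.5788, 0.0058, 0.0503]
ee_rot: [[0.002, -0.23, 0.973], [-0.001, 0.973, 0.23], [-1.0, -0.001, 0.002]]
wrist_force: [0.6, -0.8, -1.4]
gripper_width: 0.295
```

View pics/side2.png

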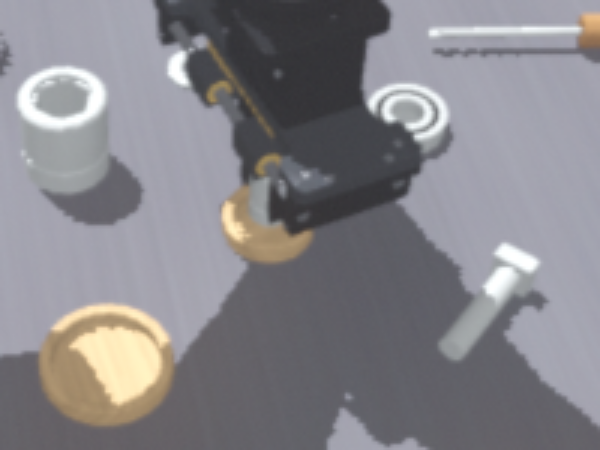

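```bash
python3 -m creep '[[0,0,0,-3,0],[0,0,0,-6,0],[0,0,0,-8,0],[0,0,0,-9,0],[0,0,0,-10,0],[0,0,0,-10.5,0],[0,0,0,-10.5,0],[0,0,0,-10.5,0]]'
```

```text
time_s: 8.5
tcp_pos: [0.5789, 0.0059, 0.0399]
ee_rot: [[0.002, -0.231, 0.973], [-0.001, 0.973, 0.231], [-1.0, -0.001, 0.002]]
wrist_force: [0.2, 0.2, -0.4]
gripper_width: 0.287
```

```bash
python3 -m creep '[[0,0,0,-0.3,0],[0,0,0,-0.6,0],[0,0,0,-1,0],[0,0,0,-1,0],[0,0,0,-1,0],[0,0,0,-1,0],[0,0,0,-1,0],[0,0,0,-1,0]]'
```

```text
time_s: 9.3
tcp_pos: [0.579, 0.0059, 0.0395]
ee_rot: [[0.003, -0.231, 0.973], [-0.001, 0.973, 0.231], [-1.0, -0.001, 0.003]]
wrist_force: [-1.9, 0.6, 5.8]
gripper_width: 0.293
```

Contact came at the predicted height. Releasing.

```bash
python3 -m creep '[[0.32,0,0,0,0],[0.35,0,0,0,0],[0.4,0,0,0,0],[0.5,0,0,0,0],[0.6,0,0,0,0],[0.6,0,0,0,0],[0.6,0,0,2,0],[0.6,0,0,5,0]]'; python3 -m creep '[[0.6,0,0,20,0],[0.6,0,0,45,0],[0.6,0,0,75,0],[0.7,2,20,90,0],[0.7,8,60,95,0],[0.7,20,105,95,0],[0.7,33,150,95,0],[0.7,48,195,95,0]]'; python3 - <<'E'
from h import *
for n in("top","side"):
    c=capture(n);i=c["image"]
    cr=i[170:320,280:480] if n=="side" else i[110:260,210:410]
    cv2.imwrite(f"pics/{n}3.png",cv2.resize(cr,None,fx=3,fy=3))
E
```

```text
time_s: 10.1
tcp_pos: [0.5789, 0.0059, 0.0445]
ee_rot: [[0.002, -0.231, 0.973], [-0.001, 0.973, 0.231], [-1.0, -0.002, 0.002]]
wrist_force: [-0.1, 0.4, -1.2]
gripper_width: 0.59
time_s: 10.9
tcp_pos: [0.627, 0.2026, 0.1404]
ee_rot: [[0.003, -0.231, 0.973], [-0.001, 0.973, 0.231], [-1.0, -0.001, 0.003]]
wrist_force: [1.3, -0.9, 0.4]
gripper_width: 0.695
```

View pics/side3.png

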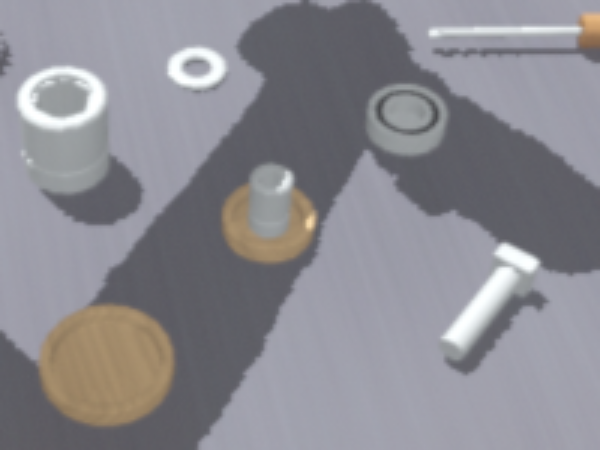

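The small socket stands centred in its cup (crop 270,205). Medium next.

```bash
python3 -m creep '[[0.75,12,30,0,0],[0.75,18,47,-5,0],[0.75,20,52,-15,0],[0.75,20,52,-30,0],[0.75,20,52,-45,0],[0.75,20,52,-55,0],[0.75,20,52,-60,0],[0.75,20,52,-60,0]]'; python3 - <<'E'
from h import *
for n in("top","side"):
    c=capture(n);i=c["image"]
    cr=i[80:230,280:480] if n=="side" else i[80:230,80:280]
    cv2.imwrite(f"pics/{n}4.png",cv2.resize(cr,None,fx=3,fy=3))
E
```

```text
time_s: 11.8
tcp_pos: [0.648, 0.2572, 0.0783]
ee_rot: [[0.003, -0.235, 0.972], [-0.001, 0.972, 0.235], [-1.0, -0.002, 0.003]]
wrist_force: [-0.5, 0.3, -0.1]
gripper_width: 0.747
```

View pics/side4.png

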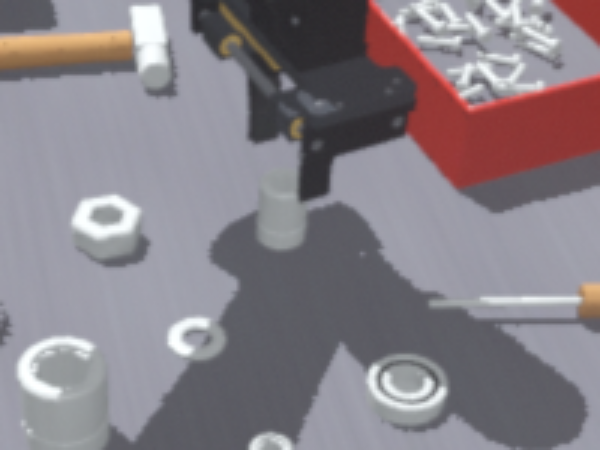

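View pics/top4.png

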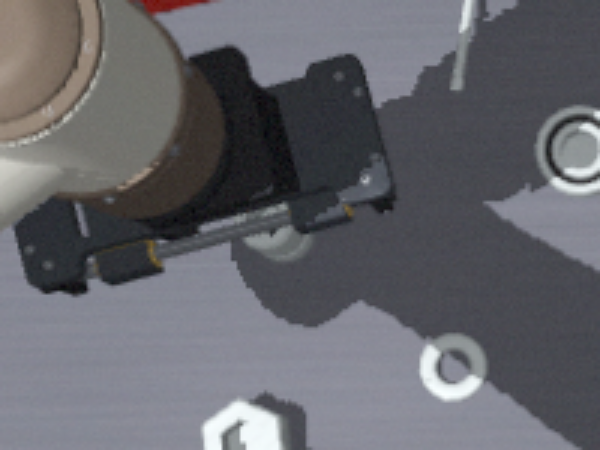

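```bash
python3 - <<'E'
from meas import *
c=capture("side");P=cloud(c);i=c["image"].astype(int)
red=(i[...,2]>i[...,1]+80)&(i[...,2]>90)&(P[...,0]<1.0)&(P[...,2]<.2)&(P[...,1]>.1)
p=P[red];print(len(p),np.nanpercentile(p,[0,1,50,99,100],axis=0).round(3).tolist())
for y in np.arange(.1,.6,.05):
    q=p[(abs(p[:,1]-y)<.025)]
    if len(q):print(round(y,2),q[:,0].min().round(3),q[:,2].max().round(3))
s=sense();print(s['tcp_pos'])
E
```

```text
4869 [[0.299, 0.126, 0.0], [0.321, 0.163, 0.004], [0.895, 0.346, 0.046], [0.983, 0.592, 0.072], [0.989, 0.597, 0.075]]
0.15 0.299 0.063
0.2 0.319 0.061
0.3 0.782 0.075
0.35 0.772 0.075
0.4 0.763 0.073
0.45 0.761 0.073
0.5 0.94 0.074
0.55 0.792 0.073
[0.64892053 0.25810905 0.08028343]
```

```bash
python3 -m creep '[[0.75,-2,-3,-10,0],[0.75,-2,-3,-22,0],[0.75,-2,-3,-34,0],[0.75,-2,-3,-41,0],[0.75,-2,-3,-44,0],[0.75,-2,-3,-44,0],[0.6,-2,-3,-44,0],[0.5,-2,-3,-44,0]]';python3 -m creep '[[0,0,0,0,0],[0,0,0,0,0],[0,0,0,0,0],[0,0,0,0,0],[0,0,0,0,0],[0,0,0,0,0],[0,0,0,0,0],[0,0,0,0,0]]'
```

```text
time_s: 12.75
tcp_pos: [0.6473, 0.2554, 0.0369]
ee_rot: [[0.008, -0.236, 0.972], [0.002, 0.972, 0.236], [-1.0, -0.0, 0.008]]
wrist_force: [-0.7, 0.0, 0.5]
gripper_width: 0.647
time_s: 13.55
tcp_pos: [0.6474, 0.2554, 0.0373]
ee_rot: [[0.008, -0.236, 0.972], [0.002, 0.972, 0.236], [-1.0, -0.0, 0.008]]
wrist_force: [-0.5, -0.1, 3.6]
gripper_width: 0.408
```

```bash
python3 -m creep '[[0,0,0,5,0],[0,0,0,15,0],[0,0,0,30,0],[0,0,0,50,0],[0,0,0,65,0],[0,0,-5,75,0],[0,1,-20,78,0],[0,2,-45,78,0]]';python3 -m creep '[[0,2,-35,0,0],[0,4,-70,0,0],[0,5,-105,0,0],[0,6,-140,0,0],[0,7,-175,0,0],[0,8,-210,0,0],[0,9,-245,0,0],[0,10,-280,0,0]]';python3 -m creep '[[0,1,-35,0,0],[0,2,-70,0,0],[0,4,-105,0,0],[0,5,-140,0,0],[0,5,-165,0,0],[0,5,-177,0,0],[0,5,-177,0,0],[0,5,-177,0,0]]'
```

```text
time_s: 14.35
tcp_pos: [0.6494, 0.2102, 0.1157]
ee_rot: [[0.009, -0.238, 0.971], [0.002, 0.971, 0.238], [-1.0, 0.0, 0.009]]
wrist_force: [-1.3, -0.6, -2.4]
gripper_width: 0.405
time_s: 15.15
tcp_pos: [0.6581, -0.0723, 0.115]
ee_rot: [[0.007, -0.237, 0.972], [0.002, 0.972, 0.237], [-1.0, 0.001, 0.007]]
wrist_force: [0.6, -1.2, -2.5]
gripper_width: 0.406
time_s: 15.95
tcp_pos: [0.6626, -0.2489, 0.1146]
ee_rot: [[0.006, -0.236, 0.972], [0.003, 0.972, 0.236], [-1.0, 0.002, 0.006]]
wrist_force: [-0.1, 0.2, -1.8]
gripper_width: 0.404
```

```bash
python3 -m creep '[[0,2,0,-12,0],[0,4,0,-28,0],[0,4,0,-43,0],[0,4,0,-55,0],[0,4,0,-61,0],[0,4,0,-63,0],[0,4,0,-63,0],[0,4,0,-63,0]]'; python3 - <<'E'
from h import *
for n in("top","side"):
    c=capture(n);i=c["image"]
    cr=i[270:420,350:550] if n=="side" else i[60:210,360:560]
    cv2.imwrite(f"pics/{n}5.png",cv2.resize(cr,None,fx=3,fy=3))
E
```

```text
time_s: 16.75
tcp_pos: [0.6671, -0.2491, 0.0523]
ee_rot: [[0.007, -0.236, 0.972], [0.003, 0.972, 0.236], [-1.0, 0.001, 0.007]]
wrist_force: [-0.3, -0.2, -2.0]
gripper_width: 0.4
```

View pics/side5.png

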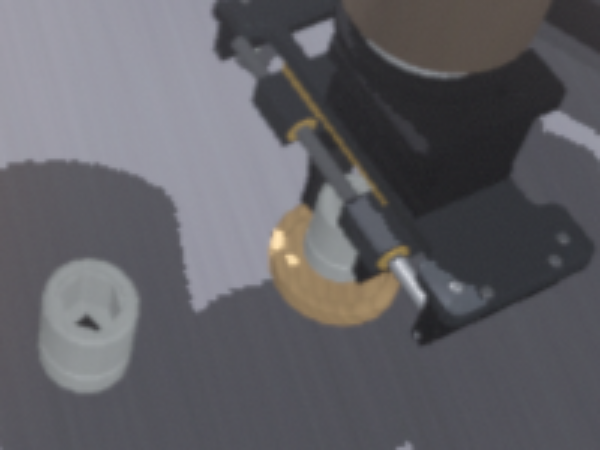

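The medium socket hangs over its cup (crop 335,250). Lowering.

```bash
python3 -m creep '[[0,0,0,-3,0],[0,0,0,-6,0],[0,0,0,-8,0],[0,0,0,-9,0],[0,0,0,-10,0],[0,0,0,-10.5,0],[0,0,0,-11,0],[0,0,0,-11,0]]'
```

```text
time_s: 17.65
tcp_pos: [0.667, -0.2491, 0.0415]
ee_rot: [[0.007, -0.236, 0.972], [0.003, 0.972, 0.236], [-1.0, 0.001, 0.008]]
wrist_force: [-0.5, -1.0, -1.8]
gripper_width: 0.403
```

```bash
python3 -m creep '[[0,0,0,-0.3,0],[0,0,0,-0.6,0],[0,0,0,-1,0],[0,0,0,-1.2,0],[0,0,0,-1.4,0],[0,0,0,-1.4,0],[0,0,0,-1.4,0],[0,0,0,-1.4,0]]'
```

```text
time_s: 18.45
tcp_pos: [0.6672, -0.2491, 0.0413]
ee_rot: [[0.008, -0.237, 0.972], [0.002, 0.972, 0.237], [-1.0, 0.0, 0.008]]
wrist_force: [-1.8, 1.3, 5.8]
gripper_width: 0.41
```

```bash
python3 -m creep '[[0.43,0,0,0,0],[0.46,0,0,0,0],[0.5,0,0,0,0],[0.6,0,0,0,0],[0.7,0,0,0,0],[0.75,0,0,0,0],[0.75,0,0,2,0],[0.75,0,0,5,0]]'; python3 -m creep '[[0.75,0,0,20,0],[0.75,0,0,45,0],[0.75,0,0,75,0],[0.8,-20,-3,90,0],[0.8,-55,-9,95,0],[0.8,-95,-15,95,0],[0.8,-125,-20,95,0],[0.8,-140,-21,95,0]]'; python3 - <<'E'
from h import *
for n in("top","side"):
    c=capture(n);i=c["image"]
    cr=i[270:420,350:550] if n=="side" else i[60:210,360:560]
    cv2.imwrite(f"pics/{n}6.png",cv2.resize(cr,None,fx=3,fy=3))
E
```

```text
time_s: 19.25
tcp_pos: [0.667, -0.2491, 0.0462]
ee_rot: [[0.007, -0.237, 0.972], [0.002, 0.972, 0.237], [-1.0, 0.001, 0.008]]
wrist_force: [-0.3, -0.6, -0.6]
gripper_width: 0.74
time_s: 20.05
tcp_pos: [0.5244, -0.2704, 0.142]
ee_rot: [[0.007, -0.235, 0.972], [0.003, 0.972, 0.235], [-1.0, 0.001, 0.008]]
wrist_force: [0.6, 0.9, -0.5]
gripper_width: 0.801
```

View pics/side6.png

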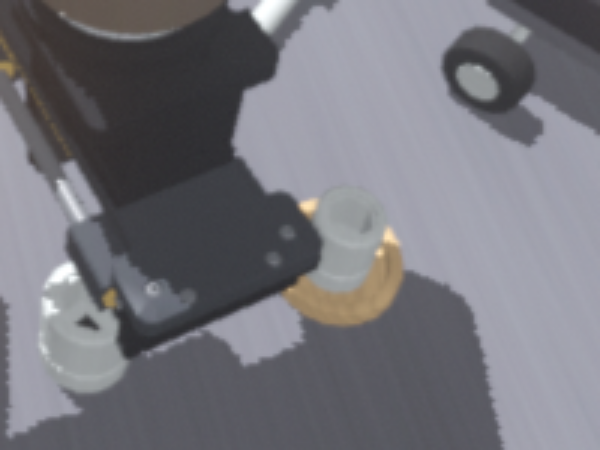

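View pics/top6.png

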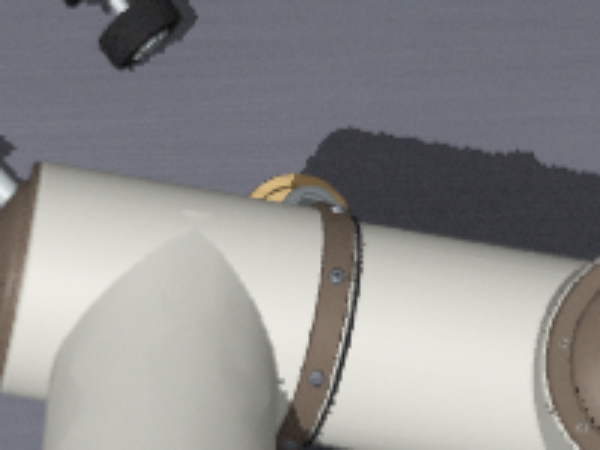

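Medium stands centred in its cup (crop 345,240). Next is the large socket.

```bash
python3 -m creep '[[0.8,2.5,0,-15,0],[0.8,2.5,0,-35,0],[0.8,2.5,0,-55,0],[0.8,2.5,0,-75,0],[0.8,2.5,0,-92,0],[0.8,2.5,0,-101,0],[0.8,2.5,0,-105,0],[0.8,2.5,0,-105,0]]';python3 - <<'E'
from h import *
print(np.round(sense()["joints"],1))
for n in("top","side"):
    c=capture(n);i=c["image"]
    cr=i[300:450,280:480] if n=="side" else i[130:280,380:580]
    cv2.imwrite(f"pics/{n}7.png",cv2.resize(cr,None,fx=3,fy=3))
E
```

```text
time_s: 20.95
tcp_pos: [0.5281, -0.2704, 0.037]
ee_rot: [[0.007, -0.236, 0.972], [0.002, 0.972, 0.236], [-1.0, 0.001, 0.008]]
wrist_force: [-0.1, -0.5, -0.5]
gripper_width: 0.8
[-11.6  31.3 -17.7  -0.3 -40.7 -64.5]
```

View pics/side7.png

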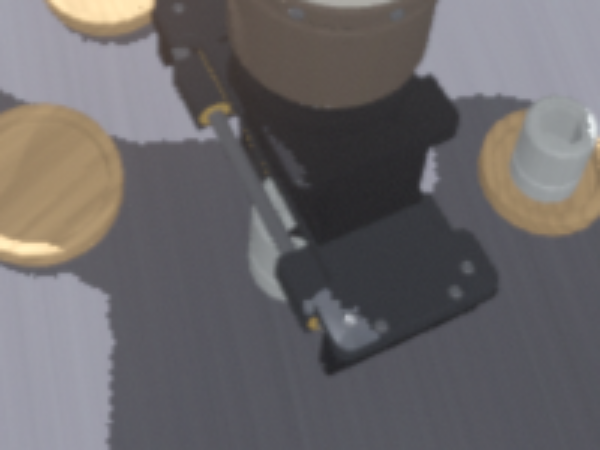

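```bash
python3 -m creep '[[0,0,0,0,0],[0,0,0,0,0],[0,0,0,0,0],[0,0,0,0,0],[0,0,0,0,0],[0,0,0,0,0],[0,0,0,0,0],[0,0,0,0,0]]';python3 -m creep '[[0,0,0,5,0],[0,0,0,15,0],[0,0,0,30,0],[0,0,0,50,0],[0,0,0,65,0],[0,0,0,75,0],[0,0,0,78,0],[0,0,0,78,0]]'
```

```text
time_s: 21.85
tcp_pos: [0.5285, -0.2706, 0.0383]
ee_rot: [[0.009, -0.236, 0.972], [0.002, 0.972, 0.236], [-1.0, -0.0, 0.009]]
wrist_force: [-0.5, 0.8, 3.8]
gripper_width: 0.523
time_s: 22.65
tcp_pos: [0.5284, -0.2705, 0.1164]
ee_rot: [[0.009, -0.236, 0.972], [0.002, 0.972, 0.236], [-1.0, -0.0, 0.01]]
wrist_force: [-0.7, 0.5, -2.4]
gripper_width: 0.52
```

```bash
python3 -m creep '[[0,-5,14,0,0],[0,-15,43,0,0],[0,-27,78,0,0],[0,-39,113,0,0],[0,-51,148,0,0],[0,-60,175,0,0],[0,-64,187,0,0],[0,-64,187,0,0]]';python3 -m creep '[[0,0,0,-12,0],[0,0,0,-28,0],[0,0,0,-43,0],[0,0,0,-55,0],[0,0,0,-61,0],[0,0,0,-63,0],[0,0,0,-63,0],[0,0,0,-63,0]]'; python3 - <<'E'
from h import *
for n in("top","side"):
    c=capture(n);i=c["image"]
    cr=i[200:350,220:420] if n=="side" else i[170:320,270:470]
    cv2.imwrite(f"pics/{n}8.png",cv2.resize(cr,None,fx=3,fy=3))
E
```

```text
time_s: 23.45
tcp_pos: [0.4634, -0.0821, 0.1161]
ee_rot: [[0.008, -0.238, 0.971], [0.002, 0.971, 0.238], [-1.0, 0.0, 0.008]]
wrist_force: [0.6, -0.1, -3.2]
gripper_width: 0.524
time_s: 24.25
tcp_pos: [0.4639, -0.0822, 0.0536]
ee_rot: [[0.009, -0.238, 0.971], [0.002, 0.971, 0.238], [-1.0, -0.0, 0.01]]
wrist_force: [-0.0, 0.4, -3.1]
gripper_width: 0.524
```

View pics/side8.png

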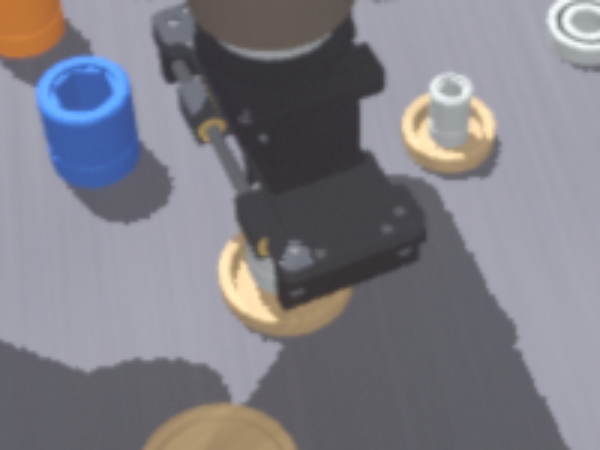

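```bash
python3 -m creep '[[0,0,-0.5,-3,0],[0,0,-0.5,-6,0],[0,0,-0.5,-8,0],[0,0,-0.5,-9.5,0],[0,0,-0.5,-10.5,0],[0,0,-0.5,-11,0],[0,0,-0.5,-11.5,0],[0,0,-0.5,-11.5,0]]'
```

```text
time_s: 25.15
tcp_pos: [0.4639, -0.0826, 0.0423]
ee_rot: [[0.01, -0.238, 0.971], [0.002, 0.971, 0.238], [-1.0, -0.0, 0.01]]
wrist_force: [-0.1, -1.1, -1.7]
gripper_width: 0.519
```

```bash
python3 -m creep '[[0,0,0,-0.3,0],[0,0,0,-0.6,0],[0,0,0,-0.9,0],[0,0,0,-1.2,0],[0,0,0,-1.2,0],[0,0,0,-1.2,0],[0,0,0,-1.2,0],[0,0,0,-1.2,0]]'
```

```text
time_s: 25.95
tcp_pos: [0.4639, -0.0826, 0.0422]
ee_rot: [[0.01, -0.239, 0.971], [0.002, 0.971, 0.239], [-1.0, -0.0, 0.01]]
wrist_force: [-4.3, 1.5, 9.3]
gripper_width: 0.523
```

```bash
python3 -m creep '[[0.55,0,0,0,0],[0.58,0,0,0,0],[0.62,0,0,0,0],[0.7,0,0,0,0],[0.8,0,0,0,0],[0.85,0,0,0,0],[0.85,0,0,2,0],[0.85,0,0,5,0]]'; python3 -m creep '[[0.85,0,0,20,0],[0.85,0,0,45,0],[0.9,0,0,75,0],[0.92,0,20,90,0],[0.92,0,55,95,0],[0.92,0,100,95,0],[0.92,0,140,95,0],[0.92,0,167,95,0]]'; python3 - <<'E'
from h import *
for n in("top","side"):
    c=capture(n);i=c["image"]
    cr=i[180:330,200:400] if n=="side" else i[170:320,200:400]
    cv2.imwrite(f"pics/{n}9.png",cv2.resize(cr,None,fx=3,fy=3))
E
```

```text
time_s: 26.75
tcp_pos: [0.4638, -0.0826, 0.0472]
ee_rot: [[0.01, -0.239, 0.971], [0.002, 0.971, 0.239], [-1.0, -0.0, 0.01]]
wrist_force: [0.3, 0.5, 0.5]
gripper_width: 0.842
time_s: 27.55
tcp_pos: [0.4638, 0.0865, 0.1428]
ee_rot: [[0.011, -0.24, 0.971], [0.003, 0.971, 0.24], [-1.0, 0.0, 0.011]]
wrist_force: [0.8, 0.4, -0.4]
gripper_width: 0.921
```

View pics/side9.png

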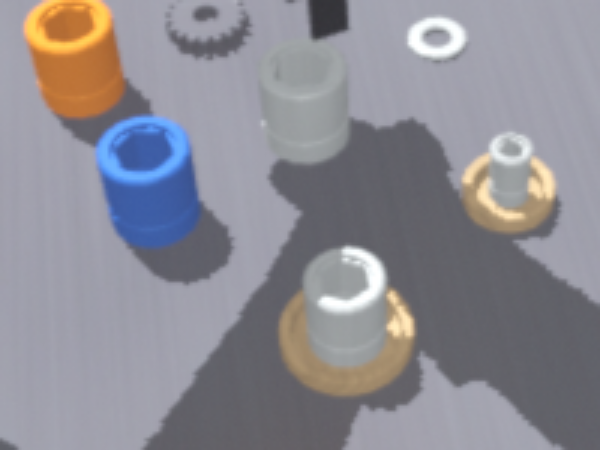

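Large stands in its cup (crop 345,310). Extra-large next: the steel socket at crop (305,100), not the blue (148,180).

```bash
python3 -m creep '[[0.92,0,-1.5,-15,0],[0.92,0,-1.5,-35,0],[0.92,0,-1.5,-50,0],[0.92,0,-1.5,-58,0],[0.92,0,-1.5,-60,0],[0.92,0,-1.5,-60,0],[0.92,0,-1.5,-60,0],[0.92,0,-1.5,-60,0]]';python3 - <<'E'
from h import *
for n in("top","side"):
    c=capture(n);i=c["image"]
    cr=i[120:270,200:400] if n=="side" else i[170:320,180:380]
    cv2.imwrite(f"pics/{n}10.png",cv2.resize(cr,None,fx=3,fy=3))
E
```

```text
time_s: 28.45
tcp_pos: [0.4647, 0.0858, 0.0835]
ee_rot: [[0.013, -0.243, 0.97], [0.004, 0.97, 0.243], [-1.0, 0.0, 0.013]]
wrist_force: [0.6, 0.6, -0.1]
gripper_width: 0.924
```

View pics/side10.png

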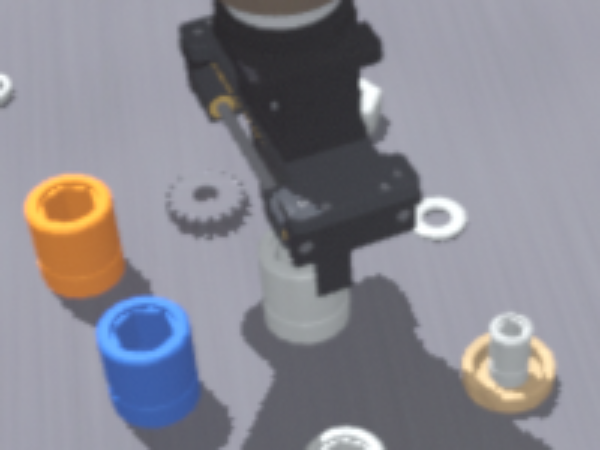

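```bash
python3 -m creep '[[0.92,-0.5,-0.5,-10,0],[0.92,-0.5,-0.5,-22,0],[0.92,-0.5,-0.5,-34,0],[0.92,-0.5,-0.5,-41,0],[0.92,-0.5,-0.5,-44,0],[0.92,-0.5,-0.5,-44,0],[0.8,-0.5,-0.5,-44,0],[0.75,-0.5,-0.5,-44,0]]';python3 -m creep '[[0,0,0,0,0],[0,0,0,0,0],[0,0,0,0,0],[0,0,0,0,0],[0,0,0,0,0],[0,0,0,0,0],[0,0,0,0,0],[0,0,0,0,0]]';python3 -m creep '[[0,0,0,5,0],[0,0,0,15,0],[0,0,0,30,0],[0,0,0,50,0],[0,0,0,68,0],[0,0,0,80,0],[0,0,0,85,0],[0,0,0,85,0]]'
```

```text
time_s: 29.35
tcp_pos: [0.4643, 0.0854, 0.0397]
ee_rot: [[0.013, -0.243, 0.97], [0.004, 0.97, 0.243], [-1.0, 0.001, 0.014]]
wrist_force: [0.3, -1.1, 0.4]
gripper_width: 0.819
time_s: 30.15
tcp_pos: [0.4646, 0.0855, 0.04]
ee_rot: [[0.014, -0.243, 0.97], [0.004, 0.97, 0.243], [-1.0, 0.001, 0.014]]
wrist_force: [-1.1, -0.8, 6.3]
gripper_width: 0.639
time_s: 30.95
tcp_pos: [0.4644, 0.0855, 0.1255]
ee_rot: [[0.014, -0.243, 0.97], [0.005, 0.97, 0.243], [-1.0, 0.001, 0.015]]
wrist_force: [0.5, 1.2, -3.7]
gripper_width: 0.639
```

```bash
python3 -m creep '[[0,-3,-15,0,0],[0,-8,-42,0,0],[0,-15,-75,0,0],[0,-22,-110,0,0],[0,-29,-145,0,0],[0,-36,-180,0,0],[0,-42,-212,0,0],[0,-48,-240,0,0]]';python3 -m creep '[[0,-5,-25,0,0],[0,-9,-43,0,0],[0,-10,-52,0,0],[0,-10,-52,-10,0],[0,-10,-52,-25,0],[0,-10,-52,-42,0],[0,-10,-52,-52,0],[0,-10,-52,-52,0]]'
```

```text
time_s: 31.75
tcp_pos: [0.4145, -0.1563, 0.1245]
ee_rot: [[0.012, -0.242, 0.97], [0.005, 0.97, 0.242], [-1.0, 0.002, 0.012]]
wrist_force: [1.2, 0.9, -4.0]
gripper_width: 0.637
time_s: 32.55
tcp_pos: [0.4032, -0.2075, 0.0707]
ee_rot: [[0.007, -0.242, 0.97], [0.006, 0.97, 0.242], [-1.0, 0.004, 0.008]]
wrist_force: [-0.3, -0.8, -3.4]
gripper_width: 0.636
```

```bash
python3 -m creep '[[0,3.5,0,0,0],[0,3.5,0,-4,0],[0,3.5,0,-9,0],[0,3.5,0,-14,0],[0,3.5,0,-16,0],[0,3.5,0,-16,0],[0,3.5,0,-16,0],[0,3.5,0,-16,0]]';python3 - <<'E'
from h import *
for n in("top","side"):
    c=capture(n);i=c["image"]
    cr=i[270:420,200:400] if n=="side" else i[210:360,340:540]
    cv2.imwrite(f"pics/{n}11.png",cv2.resize(cr,None,fx=3,fy=3))
E
```

```text
time_s: 33.35
tcp_pos: [0.4069, -0.2076, 0.0549]
ee_rot: [[0.007, -0.242, 0.97], [0.006, 0.97, 0.242], [-1.0, 0.004, 0.009]]
wrist_force: [1.2, 0.5, -3.5]
gripper_width: 0.634
```

View pics/side11.png

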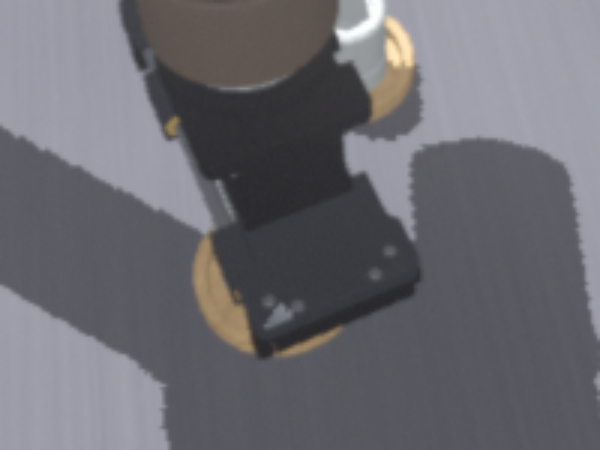

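```bash
python3 -m creep '[[0,0,0,-3,0],[0,0,0,-6,0],[0,0,0,-8,0],[0,0,0,-9,0],[0,0,0,-10,0],[0,0,0,-10.5,0],[0,0,0,-10.5,0],[0,0,0,-10.5,0]]'
```

```text
time_s: 34.25
tcp_pos: [0.4069, -0.2076, 0.0444]
ee_rot: [[0.008, -0.242, 0.97], [0.006, 0.97, 0.242], [-1.0, 0.004, 0.009]]
wrist_force: [-0.4, 0.1, -3.5]
gripper_width: 0.637
```

```bash
python3 -m creep '[[0,0,0,-0.3,0],[0,0,0,-0.6,0],[0,0,0,-0.9,0],[0,0,0,-1.2,0],[0,0,0,-1.2,0],[0,0,0,-1.2,0],[0,0,0,-1.2,0],[0,0,0,-1.2,0]]'
```

```text
time_s: 35.05
tcp_pos: [0.4069, -0.2076, 0.0441]
ee_rot: [[0.008, -0.243, 0.97], [0.006, 0.97, 0.243], [-1.0, 0.003, 0.009]]
wrist_force: [-3.2, 2.2, 7.1]
gripper_width: 0.639
```

Contact. Releasing and retreating.

```bash
python3 -m creep '[[0.66,0,0,0,0],[0.69,0,0,0,0],[0.73,0,0,0,0],[0.8,0,0,0,0],[0.88,0,0,0,0],[0.92,0,0,0,0],[0.92,0,0,2,0],[0.92,0,0,5,0]]'; python3 -m creep '[[0.92,0,0,20,0],[0.92,0,0,45,0],[0.92,0,0,75,0],[0.92,0,0,105,0],[0.92,-20,-25,130,0],[0.92,-45,-60,140,0],[0.92,-70,-95,150,0],[0.92,-95,-130,150,0]]';python3 -m creep '[[0.92,-25,-30,0,0],[0.92,-50,-60,0,0],[0.92,-75,-90,0,0],[0.92,-100,-120,0,0],[0.92,-125,-145,0,0],[0.92,-140,-165,0,0],[0.92,-145,-170,0,0],[0.92,-145,-170,0,0]]'; python3 - <<'E'
from meas import *
CUP=dict(ss='cs',sm='cm',sl='cl',sx='cx')
for n in("top","side"):
    c=capture(n);P=cloud(c);cv2.imwrite(f"pics/{n}12.png",c["image"])
    for k,cu in CUP.items():
        o=OBJ[cu];r=centre(P,o[0],o[1],OBJ[k][2]+.004,OBJ[k][3]);q=centre(P,*o)
        print(n,k,np.round(r[0],4) if r[0] else None,"cup",np.round(q[0],4),"R",r[1],"top",np.round(r[3:],4))
E
```

```text
time_s: 35.85
tcp_pos: [0.4068, -0.2076, 0.0491]
ee_rot: [[0.007, -0.243, 0.97], [0.006, 0.97, 0.243], [-1.0, 0.004, 0.008]]
wrist_force: [-0.7, -0.4, 0.1]
gripper_width: 0.914
time_s: 36.65
tcp_pos: [0.3115, -0.339, 0.2012]
ee_rot: [[0.011, -0.244, 0.97], [0.003, 0.97, 0.244], [-1.0, 0.0, 0.012]]
wrist_force: [2.1, -0.7, 0.1]
gripper_width: 0.92
time_s: 37.45
tcp_pos: [0.1659, -0.5092, 0.201]
ee_rot: [[0.011, -0.242, 0.97], [0.004, 0.97, 0.242], [-1.0, 0.001, 0.012]]
wrist_force: [-0.2, -0.3, -0.6]
gripper_width: 0.92
top ss [0.5779 0.0062] cup [0.5785 0.0066] R 0.012739924430847168 top [0.0472 0.0001]
top sm [ 0.6649 -0.2478] cup [ 0.6651 -0.2483] R 0.018073392868041993 top [0.0529 0.0001]
top sl [ 0.4621 -0.0822] cup [ 0.4617 -0.0822] R 0.022823707580566406 top [0.0588 0.0003]
top sx [ 0.4039 -0.2064] cup [ 0.4052 -0.2059] R 0.02844297409057617 top [0.0653 0.0002]
side ss [0.5802 0.005 ] cup [0.5797 0.0045] R 0.013771876335144043 top [0.0465 0.0008]
side sm [ 0.6663 -0.2496] cup [ 0.6666 -0.251 ] R 0.018402042388916014 top [0.0527 0.001 ]
side sl [ 0.4635 -0.0834] cup [ 0.4629 -0.0838] R 0.023755582809448242 top [0.0589 0.0009]
side sx [ 0.4061 -0.2078] cup [ 0.4074 -0.2083] R 0.028513338088989256 top [0.0651 0.0008]
```

View pics/top12.png

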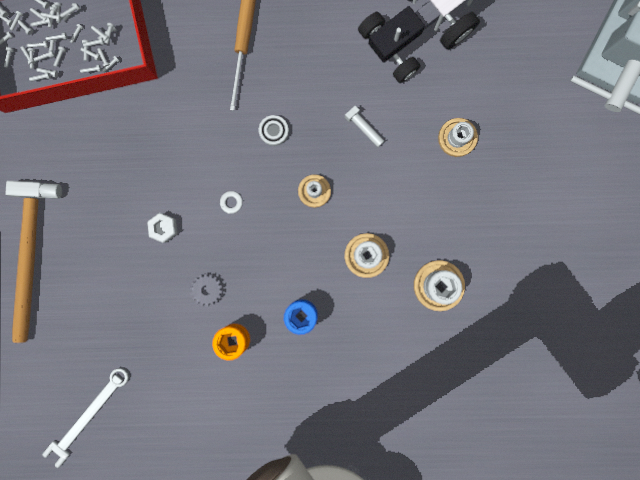

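View pics/side12.png

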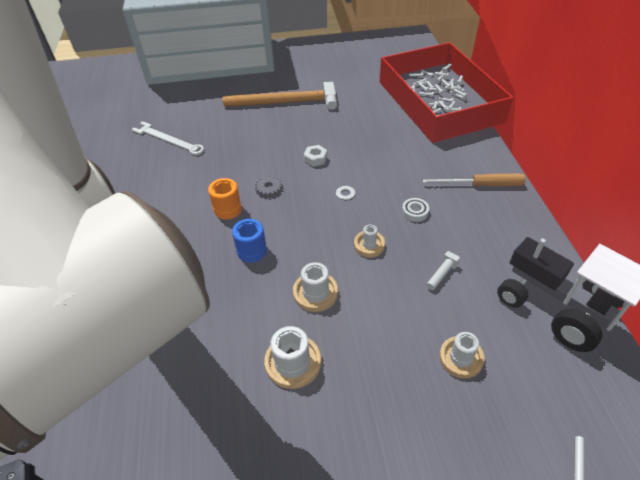

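All four stand concentric in their cups, with top heights about 4 mm above what they were on the bench. The nut (162,227) and bearing (274,130) haven't moved. Handing in.

```bash
python3 -c "
from station import *
print(finish_job())"
```

```text
the job is handed in; nothing more can be done
None
```

All four steel sockets are in the cups made for their sizes, and the job is handed in. I did them smallest to largest, lowering each until light floor contact (6–9 N) before opening the jaws. The arm finished at about 37.5 s, and the hand-in gave no verdict.

- **Placement:** after the arm withdrew, both cameras showed each socket upright, mouth up, within about 1.5 mm of its cup's centre. Their tops were about 4 mm higher than on the bench, which matches standing on the cup floors.
- **Other things:** the nut, the bearing and the blue and orange look-alikes look unmoved in the pictures. The gripper was clear of everything.
- **Disagreement:** the two cameras differ by a steady 1–3 mm in absolute position, so I averaged them. No check failed.

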